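# Stand up the bench splash shield on its prop leg and hold it

### The arm

A 6-joint arm with a two-finger parallel gripper is mounted at the origin on a cart in front of the work surface, level with it; the furniture and walls round the work are solid. World frame = base frame: x ahead of the robot, y to its left, z up, the work surface at z = 0. Lengths are in m, angles in rad, forces in N, time in s.
With the tool pointing down it reaches from about 0.3 to 0.775 m from the base axis. Payload 14.6 kg.
Tool frame: the origin (TCP) lies at the very end of the fingers, on their centre line; the grasp point (between the pads) lies 19 mm behind it (ctrl.grasp_offset is the distance from the TCP to the grasp point, in m); z points along the fingers, y is the line along which they close (so a half turn about z gives the same grasp; the last joint's range is limited). The gripper opens to 94 mm and grips with 3 to 60 N. Pads are 16 mm wide; open, the fingers measure 119 mm over their backs; the gripper's body (75 mm by 177 mm) begins 78 mm behind the grasp point.
Start: joints at [1.256, 0.3, 1.521, -0, 1.321, -0.067], TCP at [0.135, 0.533, 0.205] pointing down, gripper open.
Joint ranges: [-3.03, 3.03], [-0.79, 2.21], [0.23, 2.52], [-1.04, 4.18], [0, 3.07], [-2.55, 2.55]. Speed limits (rad/s): [2.22, 2.22, 2.57, 3.14, 3.14, 3.14].

### API

Orientations are given as [roll, pitch, yaw] about the fixed x, y, z axes, in that order (R = Rz(yaw) Ry(pitch) Rx(roll)).
In Python, from station import ctrl gives the robot as it stands.
- The arm moves only by the tool step_arm, never from a script. Its argument "plan" is a list that holds one entry, the list of rows, each a list of 6 numbers: the shift along the tool's x, y, z in units of 30 mm (1.0 is 30 mm), then the turn, a rotation vector about the tool's x, y, z in units of 6 degrees (1.0 is 6 degrees). In form: [[[dx, dy, dz, wx, wy, wz], ...]]. A call has 1 to 8 rows; each row is the pose to reach, as a shift and turn from the pose commanded when the call began, along the tool's axes at that moment; what a row does not reach only later rows make up. A row lasts 1/12 s, in which the tool goes at most 41.7 mm and 7.16 degrees, less where a joint would pass 70% of its speed; a pose out of reach is approached as far as the arm can. A call with a gripper value outside its range is refused whole. "grip" is the opening, from 0 (shut) to 1 (fully open), set as the call begins (left out, the last holds). The fingers move at their own pace and stop on an object; "squeeze" is the grip in N (left out, the last holds). Time passes only in rows, so rows that repeat a pose let the fingers close. It gives the time, the measured TCP pose, the force, the opening and the grip force at its end, in the units of the state.
- ctrl.get_obs(): the state, without advancing time (a new reading comes with each control period).
- ctrl.camera(name): name is "scene" or "top" or "wrist"; returns the picture (420x560x3 uint8, red, green, blue); there is no depth.
- ctrl.camera_model(name): a dict with "intrinsics" (3x3 intrinsics, pixels), "R" (3x3) and "t" (3): a world point X has camera coordinates R X + t; the wrist camera has in their place "tool_from_camera" (4x4, takes a point from camera to tool coordinates, whose origin is the TCP and whose axes are the flange's). Camera axes: x right, y down, z forward; pixel columns grow to the right and rows downward; lengths in m; the calibration is good to about 2 mm. A picture is of the moment at which its call begins: read the wrist's pose just before it. camera_model takes no time and is no camera call.
- ctrl.hand_in(): hands the job in; it is judged then, once.
Trained networks look in the newest picture that a camera, given by its name, has taken for a name from the list of things; names that differ only in an ending like _2 or _b are one class to them, and where a whole thing is asked for, a point or a joint stands for the part that bears it (a point fixed in the world has none). Each returns a list of dicts, best first, with "confidence" (0 to 1); they miss things now and then, are a little off and sometimes report something else, mostly with a low value. They report only what shows in the picture. A call takes as long as a camera call.
- ctrl.masks_of(query, camera): "pixels" (420x560 bool, what is visible of it) and "at" ([column, row] in pixels, amid what is visible of it).
- ctrl.place_of(query, camera): "at" ([column, row] in pixels: a listed point, or the origin of a listed thing).
The state is a dict: "time_s": time; "qpos": joint angles; "joint_vel": joint speeds; "tau": joint torques, N m; "ee_pos": TCP position; "eef_rot": TCP orientation; "force": force on the tool from outside, world axes, zero at the start; "moment": the same for the moment, N m; "grip_width": finger opening in m; "grip_force": force on a finger pad.
Only numpy, scipy, OpenCV 4.12 (cv2) and the standard library are available. Lean on these libraries where they do the work, as an engineer would, in place of code of your own. Each camera call takes 0.05 s, during which the arm holds its last target. There are 200 camera calls.

### The job

The splash shield lies on its front beside the vortex mixer. While it lies there, swing its prop leg out of its back, over centre and right home against its stop; then take the shield by the bar of its carrying handle and tip it up on its rubber feet, on the spot, past the vertical until you feel the leg bear on the bench. Finish while holding it there by the handle, pressed back firmly but not hard on its leg so that it cannot tip over forward while a colleague tapes its feet down, and leave the things round it alone.

Things in the scene. Friction and masses are not known exactly. Their poses are not given: they have to be found in the camera images.
- shield: splash shield: clear panel in a frame of 14 mm aluminium tube, 200 mm wide (y), 190 long (x) without handle, 0.85 kg, loose, lying on its front. Origin: middle of the foot edge, in the front plane (on the bench at the start). x runs from feet to handle (up when it stands), z out of its back (up at the start; frame top at z = 17 mm, panel 11). It stands leaning back 15 degrees on feet and leg
- feet_line (a point): midpoint of the axis of the two round rubber feet (20 mm thick, at y = +-70 mm of the shield): at x = 10, z = 10 mm of the shield, 10 mm above the bench while the feet stand on it. The shield tips up about this line, through 105 degrees in all (90 to the vertical, 15 more onto its leg); the round feet can roll or slide
- handle: carrying handle, fixed to the shield. Origin: middle of its round steel bar, 12 mm thick, along the shield's y, straight over 112 mm, nothing within 44 mm of it towards the frame. At x = 240, z = 30 mm of the shield: 30 mm above the bench while lying. Axes as the shield's. The round bar can turn in a light grip as the shield is tipped up
- prop_leg (a joint): angle of the prop leg: 0 folded flat on the back, grows as it swings out of the back, stop at 0.66. A spring pulls it to 0 below about 0.27 (dead centre) and on to the stop above; it takes 1 to 3 N at the foot end. The leg is a flat steel bar 12 mm wide (y), 8 thick, at y = 0 of the shield; it swings about leg_hinge, foot end rising while the shield lies
- leg_hinge (a point): middle of the leg's hinge axis, which runs along the shield's y, at x = 150, z = 32 mm of the shield. The folded leg runs from here 140 mm towards the feet, its middle line 32 mm above the bench while the shield lies and 21 mm above the panel
- leg_foot: round rubber foot at the end of the prop leg: roller 18 mm thick, 36 mm long along the shield's y; origin on its axis, 140 mm from the hinge. The steel bar can be pinched across its width from 20 to 85 mm short of this point, towards the hinge
- tape_roll: roll of pale tape, 84 mm across, 19 mm high, origin at the centre of its underside; to be left alone
- dish: petri dish, 90 mm across, 16 mm high, origin at the centre of its underside; to be left alone
- small_beaker: small clear beaker, 52 mm across, 65 mm high, origin at the centre of its underside; to be left alone
- lab_timer: square lab timer, 64 x 64 x 19 mm, origin at the centre of its underside; to be left alone

How it is judged:
On the way:
1. the prop leg is swung over centre and home against its stop while the shield lies on the bench (value of joint prop_leg above 0.6 rad and angle between shield's own z axis and vertical below 0.2 rad), for 0.3 s.
At the end, for the whole second after the job is handed in: Leg at its stop (over 0.6 rad); shield within 20 degrees of upright, at rest, feet and leg foot on the bench (axes under 16 mm), feet within 90 mm of where they lay; fingers hold the handle (over 10 N), do not touch the leg foot, and press it on the bench with 4 to 40 N (value of joint prop_leg above 0.6 rad and angle between shield's own x axis and vertical below 0.35 rad and height (world z) of each of feet_line, leg_foot below 0.016 m and contact force between leg_foot and anything else between 4 and 40 N and contact force between the fingers and leg_foot below 0.2 N and contact force between the fingers and handle above 10 N and distance of feet_line from where it was at the start of the episode below 0.09 m and angular speed of shield below 0.1 rad/s); the arm keeps its last pose, push and grip.
It fails at once if the roll of tape is pushed away by more than 30 mm (distance of tape_roll from where it was at the start of the episode above 0.03 m).
It fails at once if the dish is pushed away by more than 30 mm (distance of dish from where it was at the start of the episode above 0.03 m).
It fails at once if the small beaker is pushed away by more than 30 mm (distance of small_beaker from where it was at the start of the episode above 0.03 m).
It fails at once if the timer is pushed away by more than 30 mm (distance of lab_timer from where it was at the start of the episode above 0.03 m).
It fails at once if the shield is lifted off the bench: its feet rise by more than 60 mm (height (world z) of feet_line above 0.07 m).
It also fails if it takes over 58 s, if anything falls off the work surface, if the arm or the gripper's body presses on something with over 40 N, if the wrist force passes 120 N, or if a joint passes its speed limit or range.

## Working session

There is one attempt and no reset: what is moved stays moved. The work goes in short steps, Python scripts to look and compute and a tool call to move; the robot and the scene stay as the last step left them, time stands still between calls to the robot, and variables do not carry over. Pictures are saved under pics/ and viewed, at most 10 in all, crops included, and the job is handed in when it is done.

Besides the shell and the picture viewer there is one more tool, called after "Emit:" as name([rows], argument=value, ...), one row to a line, values as JSON. step_arm: Moves the arm, as the interface text tells. Its arguments: {"type":"object","properties":{"plan":{"type":"array","items":{"type":"array","items":{"type":"array","items":{"type":"number"}}}},"grip":{"type":"number"},"squeeze":{"type":"number"}},"required":["plan"]}

```bash
ls; mkdir -p pics; cat > h.py <<'E'
import numpy as np, cv2
from scipy.spatial.transform import Rotation as Ro
from station import ctrl
def cam(n):
    o=ctrl.get_obs(); im=ctrl.camera(n); m=ctrl.camera_model(n); K=np.array(m["intrinsics"])
    if n=="wrist":
        T=np.eye(4);T[:3,:3]=Ro.from_euler('xyz',o["eef_rot"]).as_matrix();T[:3,3]=o["ee_pos"]
        W=T@np.array(m["tool_from_camera"]);R=W[:3,:3].T;t=-R@W[:3,3]
    else: R=np.array(m["R"]);t=np.array(m["t"])
    return im,K,R,t
def atz(px,z,K,R,t):
    c=-R.T@t; d=R.T@np.linalg.solve(K,[px[0],px[1],1.]); return c+d*(z-c[2])/d[2]
def proj(X,K,R,t):
    p=K@(R@np.array(X)+t); return p[:2]/p[2]
def save(im,f): cv2.imwrite(f,im[:,:,::-1])
E
python3 - <<'E'
from h import *
hz=dict(shield=.012,feet_line=.01,handle=.03,leg_hinge=.032,leg_foot=.032,tape_roll=0,dish=0,small_beaker=0,lab_timer=0)
ims=[]
for n in("top","scene"):
    im,K,R,t=cam(n); ims.append(im)
    print(n,(-R.T@t).round(3))
    for q in hz:
        r=ctrl.place_of(q,n)
        print(q,[(np.round(d["at"]).tolist(),round(d["confidence"],2),atz(d["at"],0 if q=="shield" else hz[q],K,R,t)[:2].round(4).tolist()) for d in r[:2]])
save(ims[0],"pics/top.png");save(ims[1],"pics/scene.png")
print(ctrl.get_obs())
E
```

```text
pics
top [ 0.43  -0.015  1.259]
shield [([235.0, 236.0], 0.78, [0.5041, 0.0851])]
feet_line [([279.0, 225.0], 0.7, [0.5395, -0.0566]), ([239.0, 233.0], 0.62, [0.5134, 0.0708])]
handle [([308.0, 214.0], 0.72, [0.5724, -0.145]), ([184.0, 176.0], 0.33, [0.6907, 0.2462])]
leg_hinge [([280.0, 221.0], 0.87, [0.5493, -0.0577])]
leg_foot [([241.0, 228.0], 0.45, [0.5257, 0.0648])]
tape_roll [([186.0, 268.0], 0.62, [0.4016, 0.2357])]
dish [([244.0, 157.0], 0.81, [0.7612, 0.0586])]
small_beaker [([183.0, 178.0], 0.56, [0.6898, 0.254]), ([234.0, 232.0], 0.26, [0.5159, 0.0875])]
lab_timer []
scene [-0.41  -0.84   0.587]
shield [([237.0, 236.0], 0.79, [0.5135, 0.0851])]
feet_line [([242.0, 235.0], 0.68, [0.5067, 0.0614])]
handle [([318.0, 243.0], 0.81, [0.5516, -0.1566])]
leg_hinge [([283.0, 233.0], 0.72, [0.5451, -0.051])]
leg_foot [([239.0, 226.0], 0.43, [0.5097, 0.0713])]
tape_roll [([166.0, 235.0], 0.83, [0.4031, 0.2491])]
dish [([297.0, 212.0], 0.77, [0.7454, 0.0594])]
small_beaker [([238.0, 206.0], 0.94, [0.6772, 0.237])]
lab_timer [([358.0, 306.0], 0.82, [0.4047, -0.3622]), ([317.0, 242.0], 0.19, [0.6054, -0.1162])]
{'time_s': 1.0, 'qpos': array([ 1.25641253e+00,  2.99900196e-01,  1.52098465e+00, -1.20184137e-05,
        1.32069809e+00, -6.65845953e-02]), 'joint_vel': array([ 0.00087733, -0.00135325, -0.00204142, -0.00069288, -0.00046803,
       -0.00053307]), 'tau': array([-3.31814035e-04, -5.31684208e+01, -3.52909362e+01,  7.08381878e-02,
        2.14939343e-02, -4.67115251e-05]), 'ee_pos': array([0.13489579, 0.5331977 , 0.20545197]), 'eef_rot': array([3.14158373e+00, 1.22651769e-05, 2.89379643e+00]), 'force': array([-0.32070102, -0.06313359, -0.036191  ]), 'moment': array([-0.00379184,  0.02888534,  0.01832589]), 'grip_force': 0.0, 'grip_width': 0.09410420797618683}
```

View pics/top.png

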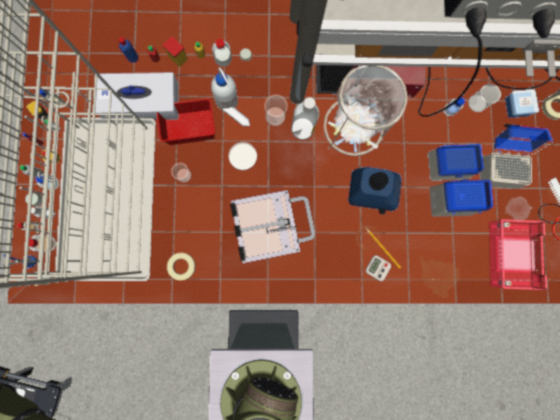

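View pics/scene.png

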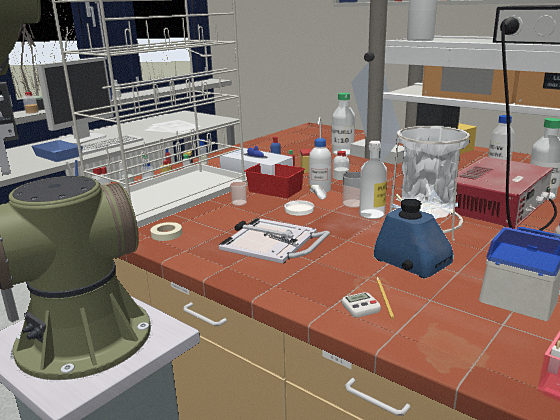

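The top view shows the shield with its feet at left (about 237,233) and its handle at right (about 308,214), so shield x points roughly along world −y. The tape roll is at (180,266), the dish at (243,156) and the beaker at (181,172), all clear of the swing. The scene view agrees. Next I go over the shield with the wrist camera.

```bash
cat >> h.py <<'E'
def plan(p,yaw,tilt=0.,o=None):
    """row numbers to reach TCP p, tool down with yaw (tilt about tool y)"""
    o=o or ctrl.get_obs(); R0=Ro.from_euler('xyz',o["eef_rot"])
    R1=Ro.from_euler('xyz',[np.pi,0,yaw])*Ro.from_rotvec([0,tilt,0])
    d=R0.inv().apply(np.array(p)-o["ee_pos"])/.03; w=(R0.inv()*R1).as_rotvec()/np.radians(6)
    print("row",d.round(3).tolist(),w.round(3).tolist())
E
python3 - <<'E'
from h import *
print(np.array(ctrl.camera_model("wrist")["tool_from_camera"]).round(3),ctrl.camera_model("wrist")["intrinsics"])
plan([.50,.03,.30],1.84)
plan([.45,.0,.30],1.84)
E
```

```text
[[ 0.001 -0.962 -0.272  0.08 ]
 [ 1.     0.001  0.    -0.   ]
 [ 0.    -0.272  0.962 -0.178]
 [ 0.     0.     0.     1.   ]] [[296.80613808   0.         279.62460323]
 [  0.         296.80613808 208.14058667]
 [  0.           0.           1.        ]]
row [-15.912, -13.276, -3.152] [0.0, 0.0, 10.063]
row [-14.542, -14.654, -3.152] [0.0, 0.0, 10.063]
```

```bash
python3 - <<'E'
from h import *
plan([.53,.0,.26],1.84)
E
```

```text
row [-17.127, -14.0, -1.818] [0.0, 0.0, 10.063]
```

Emit:
step_arm([
  [[-8,-7.5,-1.8,0,0,5],[-8,-7.5,-1.8,0,0,5],[-8,-7.5,-1.8,0,0,5],[-8,-7.5,-1.8,0,0,5],[-8,-7.5,-1.8,0,0,5],[-8,-7.5,-1.8,0,0,5],[-8,-7.5,-1.8,0,0,5],[-8,-7.5,-1.8,0,0,5]],
], grip=0.45)

```text
time_s: 1.67
ee_pos: [0.3128, 0.2544, 0.26]
eef_rot: [3.141, 0.0, 2.371]
force: [-0.0, 0.9, 0.9]
grip_width: 0.0444
grip_force: 0.0
```

```bash
python3 - <<'E'
from h import *
print(ctrl.get_obs()["ee_pos"])
plan([.53,.0,.26],1.84)
E
```

```text
[0.31284517 0.2544264  0.26002191]
row [-11.102, -1.038, 0.002] [0.007, -0.0, 5.066]
```

Emit:
step_arm([
  [[-11.1,-1.04,0,0,0,5.06],[-11.1,-1.04,0,0,0,5.06],[-11.1,-1.04,0,0,0,5.06],[-11.1,-1.04,0,0,0,5.06],[-11.1,-1.04,0,0,0,5.06],[-11.1,-1.04,0,0,0,5.06],[-11.1,-1.04,0,0,0,5.06],[-11.1,-1.04,0,0,0,5.06]],
])

```text
time_s: 2.33
ee_pos: [0.5296, 0.0005, 0.2595]
eef_rot: [3.141, 0.0, 1.84]
force: [0.3, 0.8, 1.4]
grip_width: 0.0421
grip_force: 0.0
```

Emit:
step_arm([
  [[0,0,0,0,0,0],[0,0,0,0,0,0],[0,0,0,0,0,0]],
])

```text
time_s: 2.58
ee_pos: [0.5283, 0.0029, 0.2592]
eef_rot: [-3.141, -0.0, 1.84]
force: [0.1, 0.1, 0.6]
grip_width: 0.0421
grip_force: 0.0
```

```bash
python3 - <<'E'
from h import *
im,K,R,t=cam("wrist"); save(im,"pics/w1.png")
hz=dict(shield=0,feet_line=.01,handle=.03,leg_hinge=.032,leg_foot=.032,dish=0)
for q in hz:
    r=ctrl.place_of(q,"wrist")
    print(q,[(np.round(d["at"]).tolist(),round(d["confidence"],2),atz(d["at"],hz[q],K,R,t)[:2].round(4).tolist()) for d in r[:2]])
print(ctrl.get_obs()["ee_pos"])
E
```

```text
shield [([288.0, 124.0], 0.57, [0.5175, 0.0829])]
feet_line [([288.0, 129.0], 0.88, [0.5194, 0.0754])]
handle [([272.0, 283.0], 0.85, [0.5575, -0.1503])]
leg_hinge [([290.0, 123.0], 0.65, [0.5194, 0.0846]), ([282.0, 226.0], 0.57, [0.547, -0.0569])]
leg_foot [([286.0, 128.0], 0.63, [0.5158, 0.0768])]
dish [([443.0, 179.0], 0.59, [0.7627, 0.068])]
[0.52844054 0.0031673  0.2597861 ]
```

View pics/w1.png

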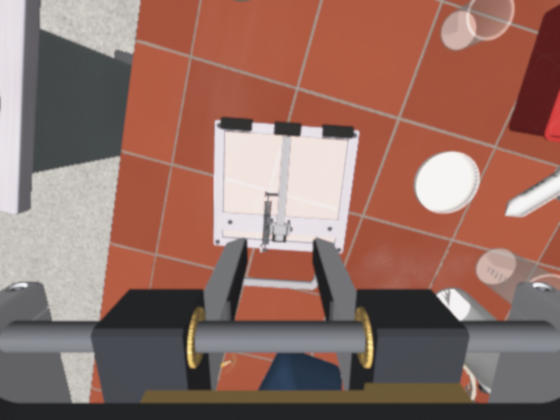

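The wrist view shows the shield with rubber feet at (236,124) and (338,131). The leg foot is at (287,128), the leg runs down to the hinge near (281,226), the spring is at left near (266,220), and the handle bar is at (280,284). I'll fit the shield's pose to these points and check the overlay.

```bash
python3 - <<'E'
from h import *
from scipy.optimize import least_squares
im=cv2.imread("pics/w1.png"); _,K,R,t=cam("wrist")
P=np.array([[10,70,19],[10,-70,19],[10,0,41],[150,0,32],[240,0,34],[185,100,16],[185,-100,16]])/1e3
U=np.array([[338,131],[236,124],[287,128],[281,226],[280,284],[346,247],[217,242]],float)
def w(v,P): c,s=np.cos(v[2]),np.sin(v[2]); return np.c_[v[0]+c*P[:,0]-s*P[:,1],v[1]+s*P[:,0]+c*P[:,1],P[:,2]]
f=lambda v:(np.array([proj(X,K,R,t) for X in w(v,P)])-U).ravel()
r=least_squares(f,[.52,.08,-1.3],loss="soft_l1"); print(r.x.round(4),np.degrees(r.x[2])); print(f(r.x).reshape(-1,2).round(1))
v=r.x; np.save("v.npy",v)
L=lambda a,b:[tuple(int(round(q*8)) for q in proj(X,K,R,t)) for X in w(v,np.array([a,b])/1e3)]
big=im.copy()
for a,b in[([0,-100,0],[0,100,0]),([10,0,36],[150,0,36]),([240,-56,30],[240,56,30]),([190,-100,17],[190,100,17]),([0,100,17],[190,100,17]),([0,-100,17],[190,-100,17]),([42,-30,36],[42,30,36])]:
    p,q=L(a,b); cv2.line(big,p,q,(0,255,0),1,cv2.LINE_AA,3)
c=big[100:310,190:390]; cv2.imwrite("pics/w1o.png",cv2.resize(c,None,fx=2.8,fy=2.8,interpolation=cv2.INTER_CUBIC))
for row in(145,150,160,175): print(row,cv2.cvtColor(im,cv2.COLOR_BGR2GRAY)[row,274:300])
E
```

```text
[ 0.5153  0.0883 -1.3441] -77.01014423230339
[[ 0.2 -1.7]
 [-0.4  0.6]
 [ 0.4 -0.9]
 [ 1.3  1.2]
 [-0.5 -0.7]
 [ 0.1  0.9]
 [-1.3  0.5]]
145 [231 231 231 231 231 232 229 221 213 206 203 202 203 204 204 201 209 223
 230 231 231 231 231 231 231 231]
150 [231 231 231 232 233 235 231 217 204 202 202 203 204 204 202 198 204 222
 230 231 231 232 231 231 231 231]
160 [232 233 235 236 235 229 217 209 205 203 202 203 204 203 199 206 223 230
 231 231 232 231 231 231 231 231]
175 [236 234 232 230 226 213 205 204 203 202 204 205 204 199 207 223 230 231
 231 231 231 232 231 231 232 231]
```

View pics/w1o.png

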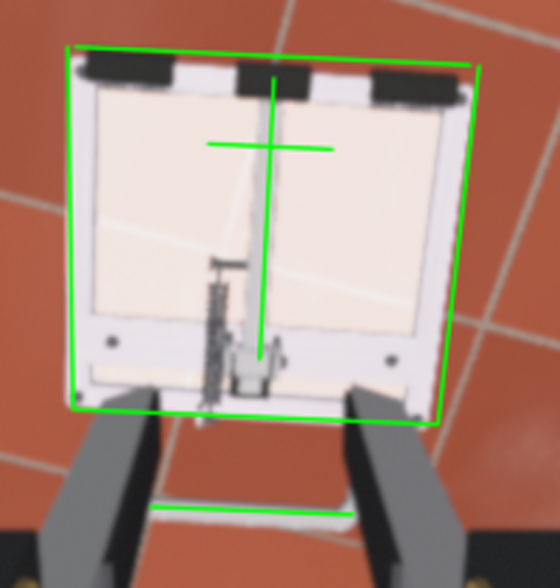

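The overlay fits to within 2–3 mm, except that the leg line suggests a yaw nearer −77.7°. I'll use that and go down to pinch the leg at shield x = 42 mm.

```bash
cat >> h.py <<'E'
V=(.5153,.0883,np.radians(-77.7))
ex=np.array([np.cos(V[2]),np.sin(V[2]),0]); ey=np.array([-ex[1],ex[0],0]); O=np.array([V[0],V[1],0])
LY=V[2]+np.pi; HY=V[2]+np.pi/2
E
python3 - <<'E'
from h import *
plan(O+ex*.042+[0,0,.10],LY); plan(O+ex*.042+[0,0,.021],LY)
E
```

```text
row [1.46, 0.256, 5.323] [0.004, 0.001, 0.53]
row [1.46, 0.255, 7.956] [0.004, 0.001, 0.53]
```

Emit:
step_arm([
  [[1.46,0.255,2,0,0,0.53],[1.46,0.255,3.3,0,0,0.53],[1.46,0.255,4.5,0,0,0.53],[1.46,0.255,5.3,0,0,0.53],[1.46,0.255,5.3,0,0,0.53],[1.46,0.255,5.3,0,0,0.53]],
])

```text
time_s: 3.48
ee_pos: [0.5236, 0.0469, 0.0998]
eef_rot: [-3.138, -0.001, 1.785]
force: [0.2, -0.3, 0.6]
grip_width: 0.0424
grip_force: 0.0
```

```bash
python3 - <<'E'
from h import *
im,K,R,t=cam("wrist"); save(cv2.resize(im[60:400,120:440],None,fx=1.7,fy=1.7),"pics/w2.png")
plan(O+ex*.042+[0,0,.021],LY)
for q,z in(("leg_foot",.032),("feet_line",.01)):
    print(q,[(np.round(d["at"]).tolist(),round(d["confidence"],2),(atz(d["at"],z,K,R,t)).round(4).tolist()) for d in ctrl.place_of(q,"wrist")[:2]])
print(O+ex*.01)
E
```

```text
row [0.02, -0.021, 2.698] [0.006, 0.001, -0.005]
leg_foot [([281.0, 185.0], 0.71, [0.5175, 0.0759, 0.032]), ([281.0, 179.0], 0.42, [0.5167, 0.0814, 0.032])]
feet_line [([284.0, 178.0], 0.89, [0.52, 0.0788, 0.01])]
[0.5174303  0.07852954 0.        ]
```

View pics/w2.png

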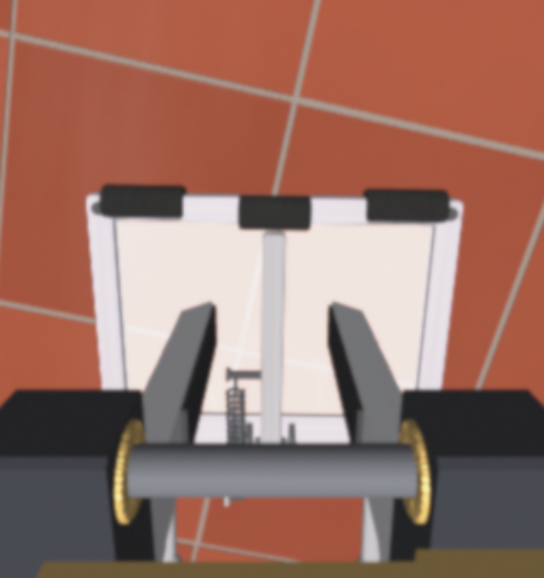

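The picture shows the leg bar at x≈273, centred and straight between the fingers (215 and 330), with the spring well below the pinch. I'll go down, then close.

Emit:
step_arm([
  [[0.02,-0.02,1,0,0,0],[0.02,-0.02,1.8,0,0,0],[0.02,-0.02,2.4,0,0,0],[0.02,-0.02,2.7,0,0,0],[0.02,-0.02,2.7,0,0,0],[0.02,-0.02,2.7,0,0,0]],
])

```text
time_s: 4.13
ee_pos: [0.5246, 0.0472, 0.0211]
eef_rot: [3.14, 0.0, 1.785]
force: [0.4, 0.4, 0.1]
grip_width: 0.0425
grip_force: 0.0
```

Emit:
step_arm([
  [[0,0,0,0,0,0],[0,0,0,0,0,0],[0,0,0,0,0,0],[0,0,0,0,0,0],[0,0,0,0,0,0]],
], grip=0, squeeze=12)

```text
time_s: 4.55
ee_pos: [0.5238, 0.0473, 0.0198]
eef_rot: [3.141, 0.0, 1.785]
force: [1.5, 0.9, -0.6]
grip_width: 0.0125
grip_force: 0.7
```

Emit:
step_arm([
  [[0,0,0,0,0,0],[0,0,0,0,0,0],[-0.01,0,-0.27,0,0,0],[-0.04,0,-0.54,0,0,0],[-0.09,0,-0.8,0,0,0],[-0.16,0,-1.06,0,0,0],[-0.16,0,-1.06,0,0,0]],
])

```text
time_s: 5.13
ee_pos: [0.5252, 0.0423, 0.0531]
eef_rot: [3.14, 0.0, 1.785]
force: [-2.9, 0.6, 1.0]
grip_width: 0.012
grip_force: 12.0
```

Emit:
step_arm([
  [[-0.09,0,-0.26,0,0,0],[-0.2,0,-0.5,0,0,0],[-0.325,0,-0.74,0,0,0],[-0.47,0,-0.97,0,0,0],[-0.47,0,-0.97,0,0,0],[-0.47,0,-0.97,0,0,0]],
])

```text
time_s: 5.63
ee_pos: [0.528, 0.0287, 0.081]
eef_rot: [3.14, 0.0, 1.784]
force: [-2.0, 1.4, 3.8]
grip_width: 0.012
grip_force: 12.0
```

```bash
python3 - <<'E'
from h import *
o=ctrl.get_obs();print(o["ee_pos"],o["force"],o["grip_width"],o["grip_force"])
im=ctrl.camera("scene"); save(cv2.resize(im[150:330,170:380],None,fx=3,fy=3),"pics/s2.png")
E
```

```text
[0.52801067 0.02865008 0.08096903] [-2.00553261  1.37177134  3.83896054] 0.011963628660541183 11.987256109714508
```

View pics/s2.png

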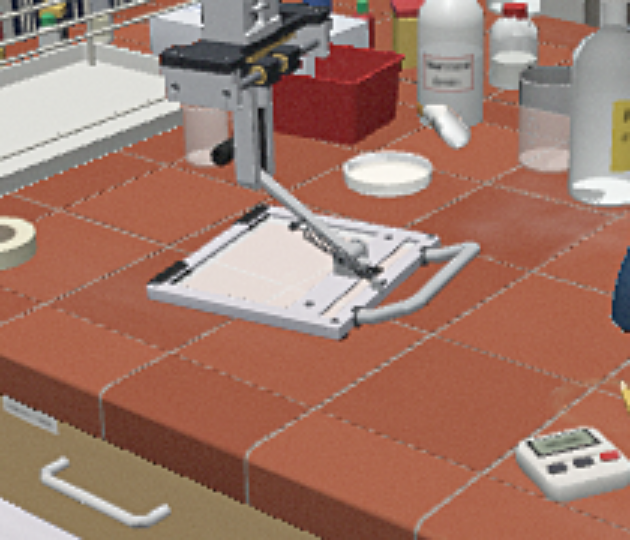

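The leg is well over centre, at about 0.6, and it is pushing upward on the tool. I carry it to the stop, open, let it settle, then rise.

Emit:
step_arm([
  [[-0.07,0,-0.1,0,0,0],[-0.13,0,-0.18,0,0,0],[-0.13,0,-0.18,0,0,0],[-0.13,0,-0.18,0,0,0]],
])

```text
time_s: 6.02
ee_pos: [0.5287, 0.025, 0.0859]
eef_rot: [3.141, 0.0, 1.785]
force: [0.4, 1.7, 3.6]
grip_width: 0.0121
grip_force: 12.0
```

Emit:
step_arm([
  [[0,0,0,0,0,0],[0,0,0,0,0,0],[0,0,0,0,0,0],[0,0,0,0,0,0],[0,0,0,0,0,0],[0,0,0,0,0,0]],
], grip=0.5)

```text
time_s: 6.52
ee_pos: [0.5284, 0.025, 0.0857]
eef_rot: [-3.141, 0.0, 1.785]
force: [-0.6, -0.1, 0.1]
grip_width: 0.0463
grip_force: 0.0
```

Emit:
step_arm([
  [[0,0,-1,0,0,0],[0,0,-2,0,0,0],[0,0,-3,0,0,0],[0,0,-4,0,0,0],[0,0,-5,0,0,0],[0,0,-5,0,0,0]],
])

```text
time_s: 7.02
ee_pos: [0.5301, 0.025, 0.2416]
eef_rot: [3.133, 0.002, 1.785]
force: [-0.2, 0.4, 0.6]
grip_width: 0.0469
grip_force: 0.0
```

```bash
python3 - <<'E'
from h import *
for dx in(.02,):
  print(ctrl.get_obs()["ee_pos"],ctrl.get_obs()["qpos"].round(2)); plan(O+ex*.20+[0,0,.22],HY)
E
```

```text
[0.5301219  0.02500001 0.24163296] [-0.02  0.23  1.53 -0.    1.38 -0.24]
row [-4.498, -0.036, 0.73] [0.077, -0.047, 14.994]
```

Emit:
step_arm([
  [[-4.5,-0.04,0.7,0,0,15],[-4.5,-0.04,0.7,0,0,15],[-4.5,-0.04,0.7,0,0,15],[-4.5,-0.04,0.7,0,0,15],[-4.5,-0.04,0.7,0,0,15],[-4.5,-0.04,0.7,0,0,15],[-4.5,-0.04,0.7,0,0,15],[-4.5,-0.04,0.7,0,0,15]],
])

```text
time_s: 7.68
ee_pos: [0.5558, -0.1073, 0.2142]
eef_rot: [-3.141, 0.0, 0.778]
force: [-0.2, -0.0, 0.4]
grip_width: 0.0468
grip_force: 0.0
```

```bash
python3 - <<'E'
from h import *
plan(O+ex*.24+[0,0,.20],HY)
E
```

```text
row [-0.658, 1.17, 0.472] [-0.004, 0.005, 5.382]
```

Emit:
step_arm([
  [[-0.66,1.17,0.47,0,0,5.38],[-0.66,1.17,0.47,0,0,5.38],[-0.66,1.17,0.47,0,0,5.38],[-0.66,1.17,0.47,0,0,5.38],[-0.66,1.17,0.47,0,0,5.38],[-0.66,1.17,0.47,0,0,5.38],[-0.66,1.17,0.47,0,0,5.38],[-0.66,1.17,0.47,0,0,5.38]],
])

```text
time_s: 8.35
ee_pos: [0.5667, -0.1459, 0.2004]
eef_rot: [-3.142, 0.0, 0.224]
force: [-0.3, 0.4, -0.3]
grip_width: 0.0465
grip_force: 0.0
```

```bash
python3 - <<'E'
from h import *
im,K,R,t=cam("wrist")
for q,z in(("handle",.03),("feet_line",.01),("leg_foot",.118)):
    print(q,[(np.round(d["at"]).tolist(),round(d["confidence"],2),(atz(d["at"],z,K,R,t)).round(4).tolist()) for d in ctrl.place_of(q,"wrist")[:2]])
print("model handle",O+ex*.24,ctrl.get_obs()["ee_pos"])
big=im.copy()
for a,b in[((.24,-.056,.03),(.24,.056,.03)),((.19,-.1,.017),(.19,.1,.017)),((.04,-.018,.118),(.04,.018,.118))]:
    p,q=[tuple(int(round(k*8)) for k in proj(O+ex*x+ey*y+[0,0,z],K,R,t)) for x,y,z in(a,b)]
    cv2.line(big,p,q,(0,255,0),1,cv2.LINE_AA,3)
save(big,"pics/w3.png")
E
```

```text
handle [([279.0, 195.0], 0.65, [0.5629, -0.1458, 0.03]), ([209.0, 192.0], 0.24, [0.5485, -0.0632, 0.03])]
feet_line [([100.0, 187.0], 0.97, [0.5179, 0.0757, 0.01])]
leg_foot [([100.0, 189.0], 0.71, [0.5529, 0.0164, 0.118]), ([64.0, 212.0], 0.62, [0.5243, 0.047, 0.118])]
model handle [ 0.56642729 -0.14619094  0.        ] [ 0.56674024 -0.14596304  0.20061548]
```

View pics/w3.png

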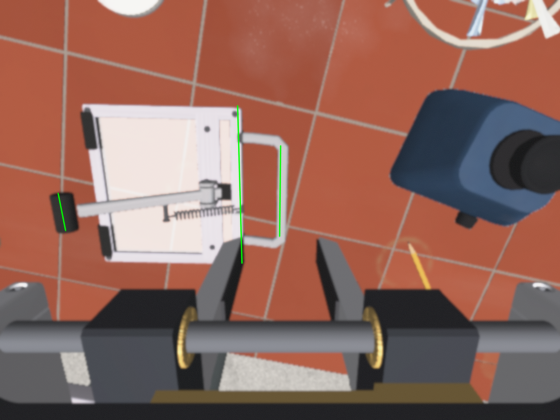

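The picture shows the leg foot at (64,212), right where 0.66 rad predicts, so the leg is home. The handle bar is at column ~282, about 2 mm past the model line. I lower onto the bar.

```bash
python3 - <<'E'
from h import *
plan(O+ex*.242+[0,0,.012],HY)
E
```

```text
row [-0.012, 0.072, 6.287] [0.0, 0.0, 0.074]
```

Emit:
step_arm([
  [[0,0.07,1.3,0,0,0.07],[0,0.07,2.6,0,0,0.07],[0,0.07,3.9,0,0,0.07],[0,0.07,5,0,0,0.07],[0,0.07,5.8,0,0,0.07],[0,0.07,6.28,0,0,0.07],[0,0.07,6.28,0,0,0.07],[0,0.07,6.28,0,0,0.07]],
], grip=0.42)

```text
time_s: 9.22
ee_pos: [0.5671, -0.148, 0.0122]
eef_rot: [-3.141, 0.001, 0.215]
force: [0.2, -0.8, 0.6]
grip_width: 0.0395
grip_force: 0.0
```

Emit:
step_arm([
  [[0,0,0,0,0,0],[0,0,0,0,0,0],[0,0,0,0,0,0],[0,0,0,0,0,0],[0,0,0,0,0,0],[0,0,0,0,0,0],[0,0,0,0,0,0]],
], grip=0, squeeze=15)

```text
time_s: 9.8
ee_pos: [0.5676, -0.1482, 0.0129]
eef_rot: [3.141, -0.001, 0.214]
force: [-0.3, -1.6, 6.1]
grip_width: 0.0115
grip_force: 15.0
```

```bash
python3 - <<'E'
from h import *
o=ctrl.get_obs();print(o["ee_pos"],o["eef_rot"],o["force"],o["grip_width"],o["grip_force"])
# handle displacement along tip-up (tool y=+ex, tool z down), in row units; feet roll 10 mm per rad
r,a0=np.hypot(.230,.020),np.arctan2(.020,.230)
for d in range(0,111,5):
    th=np.radians(d); x=r*np.cos(th+a0)-.230-.01*th; z=r*np.sin(th+a0)-.020
    print(d,round(x/.03,2),round(-z/.03,2))
E
```

```text
[ 0.56755009 -0.14818856  0.01288699] [ 3.14104172e+00 -8.44736014e-04  2.14050617e-01] [-0.32405021 -1.61416927  6.06342913] 0.011499889497849206 14.996088445186615
0 0.0 -0.0
5 -0.12 -0.67
10 -0.29 -1.32
15 -0.52 -1.96
20 -0.81 -2.58
25 -1.15 -3.18
30 -1.54 -3.74
35 -1.97 -4.28
40 -2.45 -4.77
45 -2.98 -5.23
50 -3.54 -5.63
55 -4.14 -6.0
60 -4.76 -6.31
65 -5.41 -6.56
70 -6.08 -6.77
75 -6.76 -6.91
80 -7.46 -7.0
85 -8.16 -7.03
90 -8.86 -7.0
95 -9.55 -6.91
100 -10.24 -6.77
105 -10.91 -6.57
110 -11.56 -6.31
```

The bar is held. I tip up in arcs, about 20–25° per call, watching the force.

Emit:
step_arm([
  [[-0.05,-0.05,-0.34,0,0,0],[0,-0.12,-0.67,0,0,0],[0,-0.2,-1.0,0,0,0],[0,-0.29,-1.32,0,0,0],[0,-0.4,-1.64,0,0,0],[0,-0.52,-1.96,0,0,0],[0,-0.66,-2.27,0,0,0],[0,-0.81,-2.58,0,0,0]],
])

```text
time_s: 10.47
ee_pos: [0.5622, -0.1241, 0.0909]
eef_rot: [3.141, -0.001, 0.214]
force: [0.5, -3.6, -2.8]
grip_width: 0.0113
grip_force: 15.0
```

```bash
python3 - <<'E'
from h import *
o=ctrl.get_obs();print(o["ee_pos"],o["eef_rot"],o["force"],o["grip_width"],o["grip_force"])
im=ctrl.camera("scene"); save(cv2.resize(im[150:330,170:380],None,fx=3,fy=3),"pics/s3.png")
E
```

```text
[ 0.56219776 -0.12414001  0.09094421] [ 3.14078315e+00 -7.72688473e-04  2.14103087e-01] [ 0.52809523 -3.61378178 -2.76878367] 0.011280747468342543 15.006284415721893
```

View pics/s3.png

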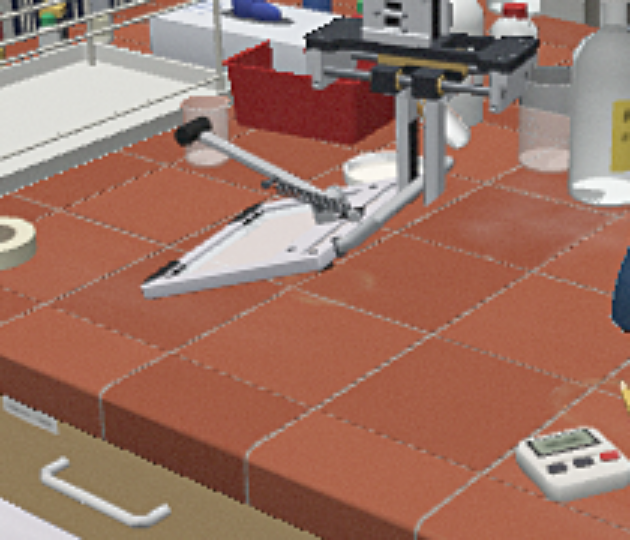

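The picture shows the shield tipping about its feet on the bench with the handle between the fingers, and the tape and dish untouched. Continuing.

Emit:
step_arm([
  [[0,-0.17,-0.3,0,0,0],[0,-0.34,-0.6,0,0,0],[0,-0.53,-0.89,0,0,0],[0,-0.73,-1.16,0,0,0],[0,-0.94,-1.43,0,0,0],[0,-1.16,-1.7,0,0,0],[0,-1.4,-1.95,0,0,0],[0,-1.64,-2.19,0,0,0]],
])

```text
time_s: 11.18
ee_pos: [0.5516, -0.0756, 0.1564]
eef_rot: [3.141, -0.001, 0.214]
force: [2.2, -4.4, 1.1]
grip_width: 0.0117
grip_force: 15.0
```

Emit:
step_arm([
  [[0,-0.26,-0.23,0,0,0],[0,-0.53,-0.46,0,0,0],[0,-0.81,-0.66,0,0,0],[0,-1.09,-0.86,0,0,0],[0,-1.39,-1.05,0,0,0],[0,-1.69,-1.23,0,0,0],[0,-2.0,-1.39,0,0,0],[0,-2.31,-1.54,0,0,0]],
])

```text
time_s: 11.85
ee_pos: [0.5375, -0.0079, 0.2034]
eef_rot: [3.14, -0.003, 0.214]
force: [5.3, -3.8, 5.6]
grip_width: 0.0113
grip_force: 15.0
```

Emit:
step_arm([
  [[0.03,-0.32,-0.16,0,0,0],[0.06,-0.65,-0.3,0,0,0],[0.06,-0.98,-0.41,0,0,0],[0.06,-1.32,-0.51,0,0,0],[0.06,-1.66,-0.59,0,0,0],[0.06,-2.0,-0.65,0,0,0],[0.06,-2.35,-0.7,0,0,0],[0.06,-2.7,-0.74,0,0,0]],
])

```text
time_s: 12.52
ee_pos: [0.5214, 0.0723, 0.2243]
eef_rot: [-3.141, -0.001, 0.214]
force: [3.5, -0.5, 3.1]
grip_width: 0.0115
grip_force: 15.0
```

Emit:
step_arm([
  [[0,0,0,0,0,0]],
])

```text
time_s: 12.6
ee_pos: [0.5213, 0.0731, 0.2242]
eef_rot: [-3.141, -0.001, 0.216]
force: [4.0, -0.3, 4.0]
grip_width: 0.0114
grip_force: 15.0
```

Emit:
step_arm([
  [[0,-0.35,-0.02,0,0,0],[0,-0.7,-0.03,0,0,0],[0,-1.05,-0.02,0,0,0],[0,-1.4,0,0,0,0],[0,-1.75,0.04,0,0,0],[0,-2.09,0.09,0,0,0],[0,-2.43,0.16,0,0,0],[0,-2.57,0.19,0,0,0]],
])

```text
time_s: 13.27
ee_pos: [0.505, 0.1479, 0.2182]
eef_rot: [-3.141, -0.001, 0.215]
force: [3.9, 2.9, 7.4]
grip_width: 0.0117
grip_force: 15.0
```

Emit:
step_arm([
  [[0,0,0,0,0,0],[0,0,0,0,0,0]],
])

```text
time_s: 13.43
ee_pos: [0.5052, 0.1473, 0.2183]
eef_rot: [-3.141, -0.001, 0.215]
force: [3.1, 2.7, 6.6]
grip_width: 0.0112
grip_force: 15.0
```

```bash
python3 - <<'E'
from h import *
o=ctrl.get_obs();print(o["ee_pos"],o["eef_rot"],o["force"],o["moment"],o["grip_width"])
im=ctrl.camera("scene"); save(cv2.resize(im[100:280,170:380],None,fx=3,fy=3),"pics/s4.png")
E
```

```text
[0.50516151 0.14730049 0.21832716] [-3.14069678e+00 -1.05228595e-03  2.14849283e-01] [3.11442265 2.65698189 6.64449656] [ 0.43976789 -0.46294435  0.01917949] 0.011175180736040255
```

View pics/s4.png

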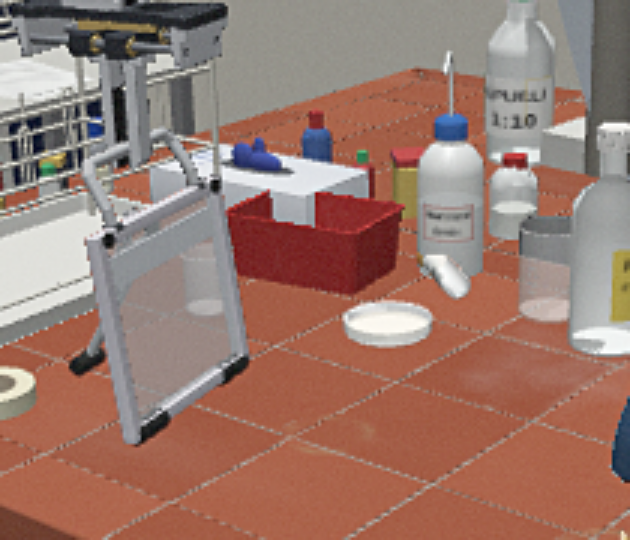

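The picture shows the shield past vertical. Its feet are on the bench, the leg foot is just short of it, and the tape is clear. Now small steps until the leg bears.

Emit:
step_arm([
  [[0,-0.14,0.04,0,0,0],[0,-0.28,0.08,0,0,0],[0,-0.42,0.12,0,0,0],[0,-0.55,0.16,0,0,0],[0,-0.55,0.16,0,0,0],[0,-0.55,0.16,0,0,0]],
])

```text
time_s: 13.98
ee_pos: [0.5017, 0.1635, 0.2138]
eef_rot: [-3.14, -0.002, 0.215]
force: [2.2, 3.6, 9.4]
grip_width: 0.0115
grip_force: 15.0
```

Emit:
step_arm([
  [[0,-0.1,0.03,0,0,0],[0,-0.2,0.06,0,0,0],[0,-0.2,0.06,0,0,0],[0,-0.2,0.06,0,0,0]],
])

```text
time_s: 14.32
ee_pos: [0.5004, 0.1693, 0.212]
eef_rot: [-3.14, -0.001, 0.215]
force: [2.8, 3.5, 9.0]
grip_width: 0.0117
grip_force: 15.0
```

Emit:
step_arm([
  [[0,-0.07,0.02,0,0,0],[0,-0.15,0.04,0,0,0],[0,-0.15,0.04,0,0,0],[0,-0.15,0.04,0,0,0]],
])

```text
time_s: 14.65
ee_pos: [0.4995, 0.1736, 0.2106]
eef_rot: [-3.14, -0.001, 0.214]
force: [2.2, 4.0, 7.0]
grip_width: 0.011
grip_force: 15.0
```

Emit:
step_arm([
  [[0,-0.07,0.02,0,0,0],[0,-0.15,0.04,0,0,0],[0,-0.15,0.04,0,0,0],[0,-0.15,0.04,0,0,0]],
])

```text
time_s: 14.98
ee_pos: [0.4984, 0.1777, 0.2091]
eef_rot: [-3.141, -0.0, 0.214]
force: [2.9, 3.8, 5.2]
grip_width: 0.0113
grip_force: 15.0
```

Emit:
step_arm([
  [[0,-0.07,0.02,0,0,0],[0,-0.15,0.05,0,0,0],[0,-0.15,0.05,0,0,0],[0,-0.15,0.05,0,0,0]],
])

```text
time_s: 15.32
ee_pos: [0.4973, 0.1819, 0.2075]
eef_rot: [-3.141, -0.0, 0.214]
force: [2.6, 2.9, 4.2]
grip_width: 0.0117
grip_force: 15.0
```

Emit:
step_arm([
  [[0,-0.07,0.02,0,0,0],[0,-0.15,0.05,0,0,0],[0,-0.15,0.05,0,0,0],[0,-0.15,0.05,0,0,0]],
])

```text
time_s: 15.65
ee_pos: [0.497, 0.1856, 0.2073]
eef_rot: [3.14, -0.002, 0.214]
force: [0.9, -4.5, 16.4]
grip_width: 0.0116
grip_force: 15.0
```

```bash
python3 - <<'E'
from h import *
o=ctrl.get_obs();print(o["ee_pos"],o["eef_rot"],o["force"],o["moment"],o["grip_width"])
for n in("scene","top"):
    im,K,R,t=cam(n)
    if n=="scene": save(cv2.resize(im[100:280,170:380],None,fx=3,fy=3),"pics/s5.png")
    for q,z in(("handle",.227),("feet_line",.01),("leg_foot",.0095)):
        print(n,q,[(np.round(d["at"]).tolist(),round(d["confidence"],2),(atz(d["at"],z,K,R,t)).round(4).tolist()) for d in ctrl.place_of(q,n)[:2]])
E
```

```text
[0.49695412 0.18562239 0.20732176] [ 3.14043881e+00 -2.03097783e-03  2.13994490e-01] [ 0.91092053 -4.46262632 16.42225848] [-0.79343495 -0.01610345  0.01521058] 0.011581466469730637
scene handle [([201.0, 151.0], 0.54, [0.4924, 0.1785, 0.227])]
scene feet_line [([231.0, 231.0], 0.74, [0.5092, 0.1039, 0.01]), ([300.0, 211.0], 0.17, [0.7369, 0.0422, 0.01])]
scene leg_foot [([200.0, 225.0], 0.42, [0.4911, 0.2078, 0.0095])]
top handle []
top feet_line [([227.0, 233.0], 0.97, [0.5123, 0.1087, 0.01])]
top leg_foot []
```

View pics/s5.png

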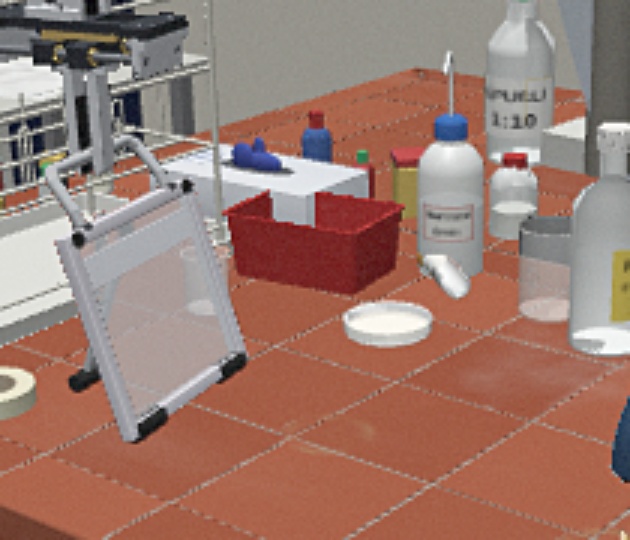

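The picture shows the leg foot on the bench at (83,380), the feet at (150,425) and (232,368), and the tape clear. The force jumped to fy −4.5 N, fz 16 N, which I estimate as about 23 N on the leg. I ease the back push by about 1 mm, firm the grip, and check that it stays steady.

Emit:
step_arm([
  [[0,0.04,0,0,0,0],[0,0.04,0,0,0,0],[0,0.04,0,0,0,0],[0,0.04,0,0,0,0],[0,0.04,0,0,0,0],[0,0.04,0,0,0,0]],
], squeeze=25)

```text
time_s: 16.55
ee_pos: [0.4972, 0.1843, 0.2072]
eef_rot: [3.14, -0.002, 0.214]
force: [1.8, -4.1, 15.4]
grip_width: 0.0114
grip_force: 25.0
```

Emit:
step_arm([
  [[0,0,0,0,0,0],[0,0,0,0,0,0],[0,0,0,0,0,0],[0,0,0,0,0,0],[0,0,0,0,0,0],[0,0,0,0,0,0],[0,0,0,0,0,0],[0,0,0,0,0,0]],
])

```text
time_s: 17.22
ee_pos: [0.4972, 0.1843, 0.2072]
eef_rot: [3.14, -0.002, 0.214]
force: [1.5, -4.9, 15.5]
grip_width: 0.011
grip_force: 25.0
```

Emit:
step_arm([
  [[0,0.06,0,0,0,0],[0,0.06,0,0,0,0],[0,0.06,0,0,0,0],[0,0.06,0,0,0,0],[0,0.06,0,0,0,0],[0,0.06,0,0,0,0],[0,0.06,0,0,0,0]],
])

```text
time_s: 17.8
ee_pos: [0.4974, 0.1826, 0.207]
eef_rot: [3.14, -0.001, 0.214]
force: [1.3, -4.0, 13.9]
grip_width: 0.0111
grip_force: 25.0
```

```bash
python3 - <<'E'
from h import *
F=[]
for i in range(6):
    im,K,R,t=cam("scene"); o=ctrl.get_obs(); F.append(np.r_[o["force"],o["ee_pos"]*1e3])
print(np.round(F,1))
for q,z in(("handle",.227),("feet_line",.01),("leg_foot",.0095)):
    print(q,[(np.round(d["at"]).tolist(),round(d["confidence"],2),(atz(d["at"],z,K,R,t)).round(4).tolist()) for d in ctrl.place_of(q,"scene")[:1]])
E
```

```text
[[ 1.200e+00 -4.600e+00  1.410e+01  4.974e+02  1.826e+02  2.070e+02]
 [ 4.000e-01 -4.800e+00  1.350e+01  4.974e+02  1.826e+02  2.070e+02]
 [ 1.500e+00 -4.000e+00  1.490e+01  4.974e+02  1.826e+02  2.070e+02]
 [ 1.900e+00 -4.600e+00  1.360e+01  4.974e+02  1.826e+02  2.070e+02]
 [ 1.100e+00 -4.500e+00  1.330e+01  4.974e+02  1.826e+02  2.070e+02]
 [ 5.000e-01 -3.600e+00  1.330e+01  4.974e+02  1.826e+02  2.070e+02]]
handle []
feet_line [([231.0, 232.0], 0.91, [0.5058, 0.0983, 0.01])]
leg_foot [([198.0, 226.0], 0.6, [0.4829, 0.2071, 0.0095])]
```

Emit:
step_arm([
  [[0,0.05,0,0,0,0],[0,0.1,0,0,0,0],[0,0.1,0,0,0,0],[0,0.1,0,0,0,0],[0,0.1,0,0,0,0],[0,0.1,0,0,0,0],[0,0.1,0,0,0,0]],
])

```text
time_s: 18.83
ee_pos: [0.4978, 0.1812, 0.2074]
eef_rot: [-3.14, -0.002, 0.215]
force: [-1.4, 7.1, 15.4]
grip_width: 0.0111
grip_force: 25.0
```

Emit:
step_arm([
  [[0,0.04,0,0,0,0],[0,0.07,0,0,0,0],[0,0.07,0,0,0,0],[0,0.07,0,0,0,0],[0,0.07,0,0,0,0],[0,0.07,0,0,0,0],[0,0.07,0,0,0,0]],
])

```text
time_s: 19.42
ee_pos: [0.4982, 0.1795, 0.208]
eef_rot: [-3.139, -0.003, 0.215]
force: [-3.0, 8.8, 21.2]
grip_width: 0.0114
grip_force: 25.0
```

Emit:
step_arm([
  [[0,-0.04,0,0,0,0],[0,-0.08,0,0,0,0],[0,-0.08,0,0,0,0],[0,-0.08,0,0,0,0],[0,-0.08,0,0,0,0]],
])

```text
time_s: 19.83
ee_pos: [0.4977, 0.1815, 0.2073]
eef_rot: [-3.14, -0.002, 0.215]
force: [-1.2, 6.8, 15.3]
grip_width: 0.011
grip_force: 25.0
```

Emit:
step_arm([
  [[0,-0.03,0,0,0,0],[0,-0.03,0,0,0,0],[0,-0.03,0,0,0,0],[0,-0.03,0,0,0,0]],
])

```text
time_s: 20.17
ee_pos: [0.4976, 0.182, 0.2071]
eef_rot: [-3.141, -0.002, 0.214]
force: [-1.9, 3.9, 13.5]
grip_width: 0.0112
grip_force: 25.0
```

Emit:
step_arm([
  [[0,-0.03,0.0,0,0,0],[0,-0.05,0.0,0,0,0],[0,-0.05,0.0,0,0,0],[0,-0.05,0.0,0,0,0],[0,-0.05,0.0,0,0,0]],
])

```text
time_s: 20.58
ee_pos: [0.4975, 0.1824, 0.207]
eef_rot: [3.141, -0.001, 0.214]
force: [0.0, -4.1, 13.5]
grip_width: 0.0111
grip_force: 25.0
```

```bash
python3 - <<'E'
from h import *
F=[]
for i in range(8):
    ctrl.camera("scene"); o=ctrl.get_obs(); F.append(np.r_[o["force"],o["moment"],o["ee_pos"]*1e3])
print(np.round(np.mean(F,0),2),np.std(F,0).round(2))
f=np.mean(F,0); Fx=-(f[:3]@-ex)*1; B=-(f[:3]@(-ex)); print("push back",B,"leg~",2.6+1.94*B+.7*f[2],"feet~",5.7-1.94*B+.3*f[2])
E
```

```text
[ 7.5000e-01 -2.8700e+00  1.3540e+01 -5.7000e-01 -0.0000e+00  3.0000e-02
  4.9745e+02  1.8243e+02  2.0700e+02] [0.68 0.31 0.54 0.03 0.02 0.03 0.01 0.01 0.01]
push back 2.9677777653097137 leg~ 17.83821422215813 feet~ 4.005679145637992
```

The hold is steady: about 3 N back and 13.5 N down, so I estimate about 18 N on the leg with the feet still loaded. Handing in.

```bash
python3 -c "
from station import ctrl
print(ctrl.hand_in())"
```

```text
the job is handed in; nothing more can be done
None
```

The job is handed in with the shield standing on its feet and prop leg, held by the handle; I estimate about 18 N on the leg, and the judge gave no verdict.

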